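Unfasten the swing bolt of a sample-plate clamp

ROBOT

A 6-joint arm with a two-finger parallel gripper is mounted at the origin on a cart in front of the work surface, level with it; the furniture and walls round the work are solid. World frame = base frame: x ahead of the robot, y to its left, z up, the work surface at z = 0. Lengths are in mm, angles in rad, forces in N, time in s.
With the tool pointing down it reaches from about 300 to 850 mm from the base axis. Payload 4.2 kg.
Tool frame: the origin (TCP) lies at the very end of the fingers, on their centre line; the grasp point (between the pads) lies behind it (arm.tcp_to_grasp is the x of the grasp point in the tool frame, in mm); x points along the fingers, z is the direction in which the jaws open and shut, and the axes are right-handed (so a half turn about x gives the same grasp; the last joint's range is limited). The gripper opens to 91 mm and grips with 3 to 60 N. Pads are 32 mm wide; open, the fingers measure 118 mm over their backs; the gripper's body (76 mm by 178 mm) begins 60 mm behind the grasp point.
Start: joints at [1.181, 0.32, 1.565, -0, 1.257, -0.02], TCP at [207.825, 536.145, 213.976] pointing down, gripper open.
Joint ranges: [-3.11, 3.11], [-0.84, 2.01], [0.21, 2.61], [-1.34, 4.49], [0.05, 2.63], [-2.56, 2.56]. Speed limits (rad/s): [2.57, 2.57, 3.14, 3.14, 3.14, 3.14].

INTERFACE

Orientations are given as a unit quaternion [x, y, z, w].
In Python, from cell import arm, eyes, job, models gives the robot as it stands. The module is installed in compiled form; this text tells all that it offers.
- The arm moves only by the shell command python3 -m inch 'ROWS' [FORCE]. ROWS is JSON, a list that holds one entry, the list of rows, each a list of 5 numbers: the shift along the world's x, y, z in mm, then the turn about the world's z in rad, then the opening, from 0 (shut) to 1 (fully open). A call has 1 to 8 rows; each row shifts and turns the commanded pose from where the row before left it; what a row does not reach is not made up. A row lasts 1/8 s, in which the tool goes at most 62.5 mm and 10.7 degrees, less where a joint would pass 70% of its speed; a pose out of reach is approached as far as the arm can. A call is refused whole if a number of a shift passes 62.5 or a number of a turn 0.188, either way. A call with a gripper value outside its range is refused whole. The fingers move at their own pace and stop on an object; FORCE is the grip in N (left out, the last holds). Time passes only in rows, so rows that do not move let the fingers close. It gives the time, the measured TCP pose, the force and the opening at its end, in the units of the state.
- arm.get_state(): the state, without advancing time (a new reading comes with each control period).
- eyes.snapshot(name): name is "side" or "top"; returns the picture (480x640x3 uint8, red, green, blue); there is no depth.
- eyes.calibration(name): a dict with "mtx" (3x3 intrinsics, pixels), "rvec" (rotation vector, rad) and "tvec" (3), from world to camera coordinates, as OpenCV has them. Camera axes: x right, y down, z forward; pixel columns grow to the right and rows downward; lengths in mm; the calibration is good to about 2 mm. A picture is of the moment at which its call begins. calibration takes no time and is no camera call.
- job.finish_job(): hands the job in, once; it reports no verdict.
Trained networks look in the newest picture that a camera, given by its name, has taken for a name from the list of things; names that differ only in an ending like _2 or _b are one class to them, and where a whole thing is asked for, a point or a joint stands for the part that bears it (a point fixed in the world has none). Each returns a list of dicts, best first, with "confidence" (0 to 1); they miss things now and then, are a little off and sometimes report something else, mostly with a low value. They report only what shows in the picture. A call takes as long as a camera call.
- models.look_for(camera, name): "position" ([x, y, z] in mm, in world coordinates, good to about 4 mm: the middle of the surface that is visible of it).
- models.trace(camera, name): "pixels" (480x640 bool, what is visible of it).
- models.mark_of(camera, name): "position" ([x, y, z] in mm, in world coordinates, good to about 4 mm: a listed point, or the origin of a listed thing).
The state is a dict: "clock": time; "joint_pos": joint angles; "qd": joint speeds; "tau": joint torques, N m; "tcp_pos": TCP position; "ee_rot": TCP orientation; "ft_force": force on the tool from outside, world axes, zero at the start; "wrist_torque": the same for the moment, N m; "width": finger opening in mm.
Only numpy, scipy, OpenCV 4.12 (cv2) and the standard library are available. Lean on these libraries where they do the work, as an engineer would, in place of code of your own. Each camera call takes 0.05 s, during which the arm holds its last target.

TASK

Unfasten the plate clamp: loosen the wing nut just until its flange has come up over the lip at the slot, then swing the hinged bolt out of its slot toward the clamp's near end and leave it leaning well outward, at least 40 degrees from upright. Be gentle: neither pry the nut against the lip while it is still caught nor wind it hard up against the two retaining ears above its flange, do not lean on the clamp, and leave the things around it where they are.

Things in the scene. Friction and masses are not known exactly. Their poses are not given: they have to be found in the camera images.
- jig: Plate clamp of dark steel and aluminium, fixed to the turntable: base 190 x 90 mm and, along it, a hinged strap 40 mm wide that presses a sample plate. Origin on the table under its middle; x points from the swing bolt (near end, x = -60 mm) to the strap's hinge (far end, x = +80 mm), z up.
- slot (a point): Middle of the 12 mm slot in the strap's near end, open toward the clamp's -x, at the strap's top face, 105 mm above the table with the strap relaxed. At the start the tight nut holds the strap 0.1 to 5.5 mm lower, against a spring (5 to 10 N); the strap follows the nut up as this is loosened, to the relaxed height. This point does not move with it.
- lip (a point): Top of the lip on the strap across the slot's mouth, 4 mm wide, 4 mm above the strap's top, beginning 1.5 mm outside the nut's flange: it keeps the bolt from swinging out until the flange has risen over it. The point is given for the relaxed strap.
- ears (a point): Top, midway between the two retaining ears that reach over the nut's flange from both sides, 17 mm apart: underside 10.1 mm, top 13.1 mm above the strap's top (point given for the relaxed strap). With the strap relaxed, the 4 mm flange is free to swing out when raised about 4.5 to 5.9 mm off the strap; from 6.1 mm it presses hard on the ears.
- swing_bolt: Bracket of the swing bolt, fixed to the clamp's near end; it carries the hinged eyebolt and the wing nut. Origin on the table below the bolt, axes as the clamp's.
- pivot (a point): Centre of the bolt's pivot pin, 30 mm above the table; the pin lies along y of the clamp.
- eyebolt (a joint): Swing of the bolt about its pivot, rad: 0 upright in the slot, growing as it swings out toward the clamp's -x; stop at 1.35. Light friction (about 2 N at the nut); it stays where it is left. While the flange is still caught behind the lip it stops at about 0.06 to 0.08 under a light pull; free, it goes on beyond with no more force.
- wings (a point): Point on the bolt's axis 113 mm from the pivot (143 mm above the table when upright), at the wings of the wing nut. z up along the bolt, x along the two wings. It turns with the nut and swings with the bolt but does not rise with the nut: the nut's height on the thread is not measured. Fingertips reaching up to 20 mm below it clear the ears.
- nut_turn (a point): Same point and axes, for the nut's working: steel, wings 9 mm thick (grip across this), 50 mm over both, 18 to 46 mm above the flange's underside; flange 22 mm wide. Counterclockwise from above loosens and lifts it 2.55 mm a rad, under 0.1 Nm. It is free after 1.8 to 4.0 rad, unknown beforehand; 0.5 rad later it meets the ears. Test with a light outward pull, 6 to 8 N.
- steel_wool: Loose pad of steel wool, 48 x 63 x 30 mm, beside the clamp; leave it. Origin at its underside.
- pumice_block: Loose grey rubbing block, 46 x 76 x 31 mm, at the clamp's other side; leave it. Origin at its underside.
- pliers: Loose pliers, 57 x 176 x 14 mm, lying on the table; leave them. Origin at the underside.
- jar_white: Loose white jar with a screw lid, 56 mm wide, 70 mm high; leave it. Origin at its underside.

How it is judged (in metres and radians):
At the end, for the whole second after the job is handed in: The eyebolt with its wing nut leans out of the slot by more than 0.69 rad (40 degrees), at rest, touching neither strap nor clamp (value of joint eyebolt above 0.69 rad and velocity of joint eyebolt below 0.1 rad/s and contact force between jig and swing_bolt below 1 N).
It fails at once if the bolt or nut is forced against the strap (lip, ears or slot) with more than 25 N (contact force between jig and swing_bolt above 25 N).
It fails at once if the robot leans on the clamp (base or strap) with more than 20 N (contact force between the arm and jig above 20 N).
It fails at once if the fingers press on the clamp (base or strap) with more than 20 N (contact force between the fingers and jig above 20 N).
It fails at once if a thing standing around is shifted by more than 30 mm (distance of any of steel_wool, pumice_block, pliers, jar_white from where it was at the start of the episode above 0.03 m).
It also fails if it takes over 72 s, if anything falls off the work surface, if the arm or the gripper's body presses on something with over 40 N, if the wrist force passes 120 N, or if a joint passes its speed limit or range.

## Working session

There is one attempt and no reset: what is moved stays moved. The work goes in short steps, Python scripts to look and compute and a shell command to move; the robot and the scene stay as the last step left them, time stands still between calls to the robot, and variables do not carry over. Pictures are saved under pics/ and viewed, and the job is handed in when it is done.

```bash
mkdir -p pics
cat > h.py <<'E'
from cell import arm, eyes, job, models
import numpy as np, cv2
def snap(c,n):
    im=eyes.snapshot(c); cv2.imwrite(f'pics/{n}.png',im[:,:,::-1]); return im
def proj(c,p):
    k=eyes.calibration(c); return cv2.projectPoints(np.array(p,float).reshape(-1,3),np.array(k['rvec'],float),np.array(k['tvec'],float),np.array(k['mtx'],float),None)[0].reshape(-1,2)
E
python3 - <<'E'
from h import *
np.set_printoptions(precision=3,suppress=True)
print(arm.get_state(), arm.tcp_to_grasp)
for c in ['side','top']:
    snap(c,c+'0')
    for n in ['jig','slot','lip','wings','pivot','swing_bolt']:
        r=models.mark_of(c,n)
        print(c,n,[(np.round(x['position'],1),round(x['confidence'],2), ) for x in r[:2]], r[0].keys() if r else '')
    k=eyes.calibration(c);R=cv2.Rodrigues(np.array(k['rvec']))[0];print((-R.T@np.array(k['tvec']).ravel()),R[2])
E
```

```text
{'clock': 0.0, 'joint_pos': array([ 1.181,  0.32 ,  1.566, -0.   ,  1.257, -0.02 ]), 'qd': array([-0.001, -0.001, -0.002, -0.001,  0.   ,  0.001]), 'tau': array([ -0.002, -41.246, -23.197,   0.073,   0.046,  -0.   ]), 'tcp_pos': array([207.625, 535.649, 213.123]), 'ee_rot': array([-0.4  ,  0.584,  0.399,  0.583]), 'ft_force': array([-0.637, -0.299,  0.198]), 'wrist_torque': array([-0.   ,  0.014,  0.015]), 'width': 91.29037730285594} -18.8
side jig [(array([ 569. , -242. ,   -4.9]), 0.61)] dict_keys(['position', 'confidence'])
side slot [(array([ 519.2, -208.7,   99.7]), 0.65)] dict_keys(['position', 'confidence'])
side lip [(array([ 507.6, -204.1,  108.9]), 0.71)] dict_keys(['position', 'confidence'])
side wings [(array([ 519.3, -209.2,  145.2]), 0.68)] dict_keys(['position', 'confidence'])
side pivot [(array([ 516. , -212.7,   27.3]), 0.56)] dict_keys(['position', 'confidence'])
side swing_bolt [(array([ 518.5, -210.2,    0.5]), 0.61)] dict_keys(['position', 'confidence'])
[ 522.092 -948.309  404.289] [-0.036  0.947 -0.319]
top jig [(array([ 570.8, -246. ,   -0.4]), 0.8)] dict_keys(['position', 'confidence'])
top slot [(array([ 515.4, -209.1,  103.5]), 0.98)] dict_keys(['position', 'confidence'])
top lip [(array([ 508. , -204.8,  109.3]), 0.97)] dict_keys(['position', 'confidence'])
top wings [(array([ 517. , -215.3,  142.1]), 0.53)] dict_keys(['position', 'confidence'])
top pivot [(array([ 519.9, -210.7,   28.3]), 0.75), (array([ 515.6, -209.9,  104. ]), 0.3)] dict_keys(['position', 'confidence'])
top swing_bolt [(array([ 517.2, -213.2,   -0.3]), 0.56)] dict_keys(['position', 'confidence'])
[ 447.363 -152.161  995.757] [ 0.051  0.031 -0.998]
```

View pics/side0.png

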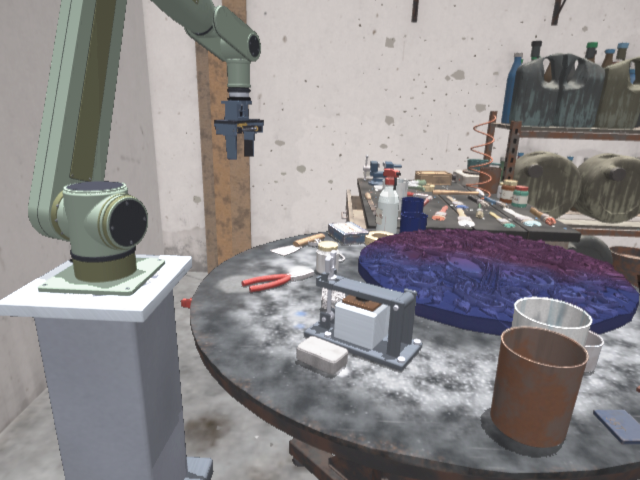

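View pics/top0.png

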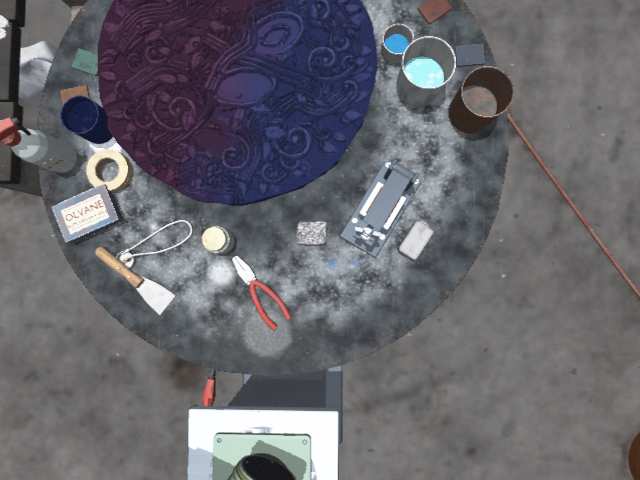

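Run:
```python
from h import *
im=cv2.imread('pics/top0.png'); 
print(proj('top',[[517,-211,143],[517,-211,105],[569,-244,105]]),proj('side',[[517,-211,143]]))
cv2.imwrite('pics/crop0.png',cv2.resize(im[250:400,320:520],(800,600),interpolation=cv2.INTER_CUBIC))
im=cv2.imread('pics/side0.png');u,v=proj('side',[[517,-211,120]])[0].astype(int)
cv2.imwrite('pics/crop1.png',cv2.resize(im[v-75:v+75,u-100:u+100],(800,600),interpolation=cv2.INTER_CUBIC))
print(u,v)
```

```text
[[367.60968091 232.70141369]
 [366.23995748 234.30775541]
 [383.45540477 207.41700621]] [[329.30230055 257.03851387]]
328 269
```

Run:
```python
from h import *
im=cv2.imread('pics/top0.png'); 
a=cv2.resize(im[205:265,330:410],(800,600),interpolation=cv2.INTER_CUBIC)
cv2.imwrite('pics/crop2.png',a)
im=cv2.imread('pics/side0.png')
cv2.imwrite('pics/crop3.png',cv2.resize(im[230:320,290:410],(800,600),interpolation=cv2.INTER_CUBIC))
```

```text
(no output)
```

View pics/crop2.png

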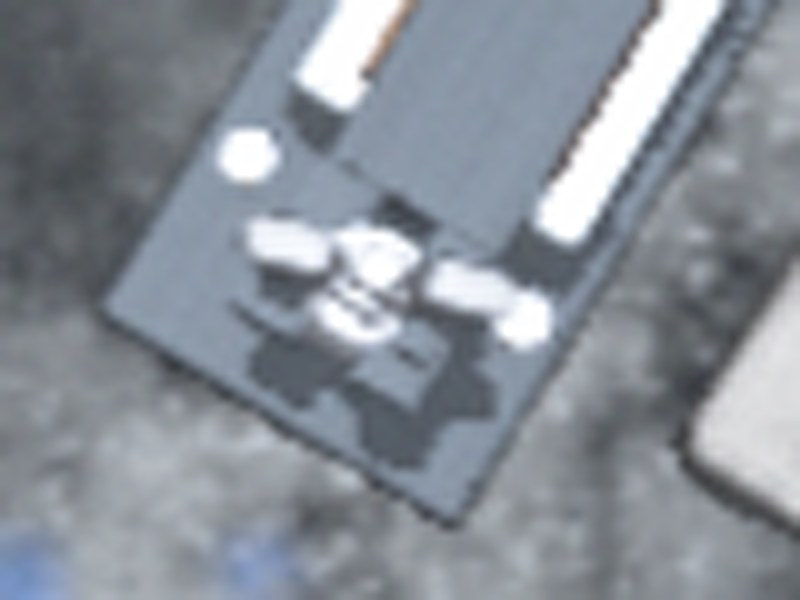

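View pics/crop3.png

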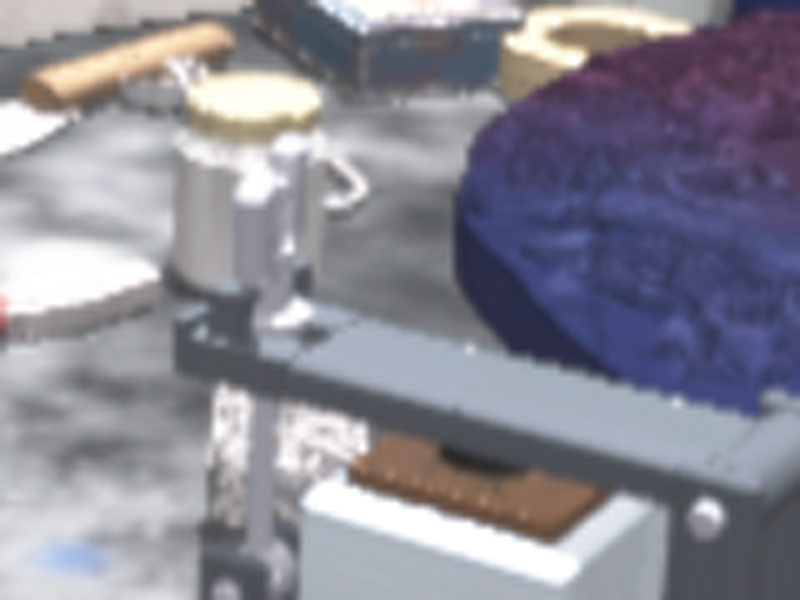

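```bash
cat >> h.py <<'E'
from scipy.spatial.transform import Rotation as Ro
def unproj(c,uv,z):
    k=eyes.calibration(c);R=cv2.Rodrigues(np.array(k['rvec'],float))[0];t=np.array(k['tvec'],float).ravel()
    p=cv2.undistortPoints(np.array(uv,float).reshape(-1,1,2),np.array(k['mtx'],float),None).reshape(-1,2)
    o=-R.T@t; out=[]
    for a in p:
        d=R.T@np.r_[a,1]; out.append(o+d*(z-o[2])/d[2])
    return np.array(out)
def st():
    s=arm.get_state(); R=Ro.from_quat(s['ee_rot']).as_matrix()
    print('t %.2f tcp'%s['clock'],np.round(s['tcp_pos'],1),'x',np.round(R[:,0],3),'z yaw %.3f'%np.arctan2(R[1,2],R[0,2]),'j',np.round(s['joint_pos'],2),'F',np.round(s['ft_force'],1),'T',np.round(s['wrist_torque'],2),'w %.1f'%s['width'])
E
python3 - <<'E'
from h import *
st()
f=lambda l:[(330+x/10,205+y/10) for x,y in l]
w=unproj('top',f([(285,240),(480,287),(375,255)]),148);print('wing',w.round(1),np.arctan2(*(w[0]-w[1])[[1,0]]))
# base edges: top surface of base ~ z 12
e=unproj('top',f([(105,305),(285,0),(460,525),(775,0)]),12);print(e.round(1),np.arctan2(*(e[1]-e[0])[[1,0]]),np.arctan2(*(e[3]-e[2])[[1,0]]))
m=[models.trace('top',n) for n in ['jig','nut_turn','wings']]
for r in m:
  if r:
    ys,xs=np.nonzero(r[0]['pixels']);print(len(xs),cv2.minAreaRect(np.c_[xs,ys].astype(np.float32)),r[0]['confidence'])
for n in ['steel_wool','pumice_block','pliers','jar_white']:
    r=models.mark_of('top',n); print(n,[(np.round(x['position']),round(x['confidence'],2)) for x in r[:1]])
E
```

```text
t 0.70 tcp [207.8 536.1 214. ] x [ 0.  0. -1.] z yaw 1.201 j [ 1.18  0.32  1.56 -0.    1.26 -0.02] F [-0.6 -0.7 -0.8] T [ 0.05 -0.   -0.01] w 91.4
wing [[ 523.3 -194.   148. ]
 [ 514.8 -229.6  148. ]
 [ 520.6 -210.5  148. ]] 1.3360840679243955
[[ 521.5 -162.6   12. ]
 [ 586.8 -200.6   12. ]
 [ 475.2 -237.8   12. ]
 [ 586.9 -304.4   12. ]] -0.5280357356580372 -0.5377998119950527
3767 ((381.3916015625, 206.5525360107422), (43.28963851928711, 94.37777709960938), 31.390270233154297) 0.95
169 ((367.6891784667969, 233.36485290527344), (26.797035217285156, 10.357135772705078), 9.462323188781738) 0.51
145 ((367.87646484375, 233.8058624267578), (26.140121459960938, 9.436476707458496), 12.528807640075684) 0.44
steel_wool [(array([528., -98.,  -1.]), 0.87)]
pumice_block [(array([ 510., -318.,    0.]), 0.85)]
pliers [(array([402.,  14.,  -2.]), 0.97)]
jar_white [(array([506.,  97.,   0.]), 0.7)]
```

```bash
python3 -m inch '[[[20.7,-49.8,0,-0.0957,1],[20.7,-49.8,0,-0.0957,1],[20.7,-49.8,0,-0.0957,1],[20.7,-49.8,0,-0.0957,1],[20.7,-49.8,0,-0.0957,0.6],[20.7,-49.8,0,-0.0957,0.6],[20.7,-49.8,0,-0.0957,0.6],[20.7,-49.8,0,-0.0957,0.6]]]' 15
python3 -m inch '[[[20.7,-49.8,0,-0.0957,0.6],[20.7,-49.8,0,-0.0957,0.6],[20.7,-49.8,0,-0.0957,0.6],[20.7,-49.8,0,-0.0957,0.6],[20.7,-49.8,0,-0.0957,0.6],[20.7,-49.8,0,-0.0957,0.6],[20.7,-49.8,0,-0.0957,0.6],[0,0,0,0,0.6]]]'
python3 - <<'E'
from h import *
st()
snap('side','s1');snap('top','t1')
im=cv2.imread('pics/s1.png');cv2.imwrite('pics/s1c.png',cv2.resize(im[200:320,250:410],(800,600),interpolation=cv2.INTER_CUBIC))
E
```

```text
clock: 2.05
tcp_pos: [374.0, 136.2, 214.3]
ee_rot: [-0.152, 0.69, 0.152, 0.691]
ft_force: [0.2, 0.2, -0.5]
width: 55.7
clock: 3.05
tcp_pos: [519.3, -214.0, 213.3]
ee_rot: [0.084, 0.702, -0.084, 0.702]
ft_force: [0.4, 0.7, -0.6]
width: 54.5
t 3.05 tcp [ 519.3 -214.   213.3] x [ 0.    -0.001 -1.   ] z yaw -0.238 j [-0.41  0.3   1.6  -0.    1.25 -0.17] F [ 0.4  0.7 -0.6] T [-0.05  0.17  0.01] w 54.5
```

View pics/s1c.png

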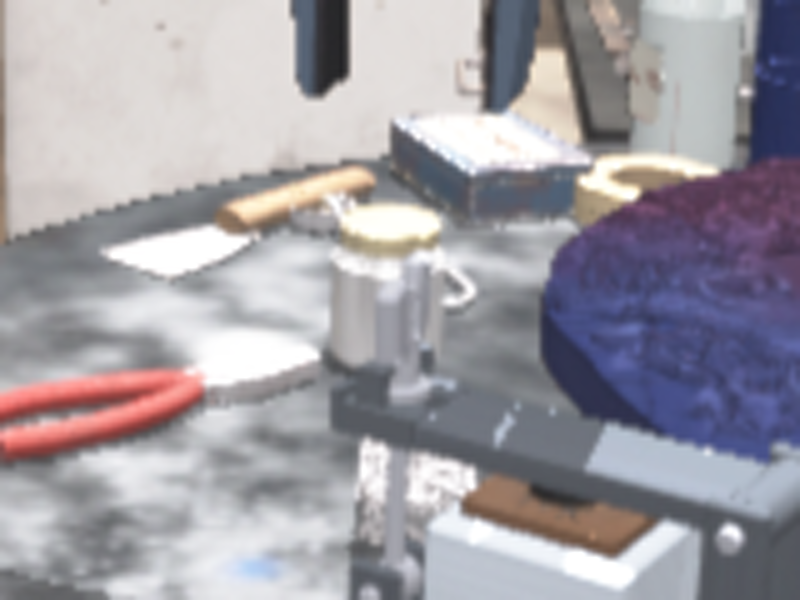

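```bash
python3 -m inch '[[[0,0,-20,0,0.6],[0,0,-20,0,0.6],[0,0,-20,0,0.6],[0,0,-12,0,0.6],[0,0,-6,0,0.6],[0,0,-4,0,0.6],[0,0,-3,0,0.6],[0,0,0,0,0.6]]]'
python3 - <<'E'
from h import *
st()
snap('side','s2');snap('top','t2')
im=cv2.imread('pics/s2.png');cv2.imwrite('pics/s2c.png',cv2.resize(im[200:320,250:410],(800,600),interpolation=cv2.INTER_CUBIC))
E
```

```text
clock: 4.15
tcp_pos: [518.4, -210.9, 129.1]
ee_rot: [0.083, 0.702, -0.083, 0.702]
ft_force: [1.2, -0.1, 0.1]
width: 54.8
t 4.15 tcp [ 518.4 -210.9  129.1] x [ 0. -0. -1.] z yaw -0.235 j [-0.41  0.36  1.73  0.    1.05 -0.17] F [ 1.2 -0.1  0.1] T [-0.09  0.04 -0.02] w 54.8
```

View pics/s2c.png

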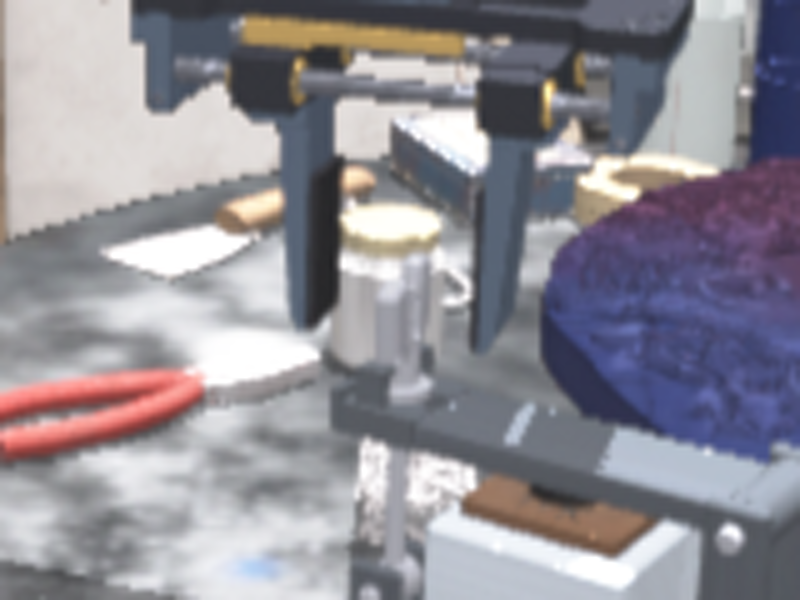

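```bash
python3 -m inch '[[[0,0,-1,0,0.3],[0,0,0,0,0.2],[0,0,0,0,0.12],[0,0,0,0,0.06],[0,0,0,0,0.06],[0,0,0,0,0.0],[0,0,0,0,0.0],[0,0,0,0,0.0]]]' 8
python3 - <<'E'
from h import *
st()
E
```

```text
clock: 5.25
tcp_pos: [518.5, -210.9, 128.0]
ee_rot: [0.083, 0.702, -0.083, 0.702]
ft_force: [1.1, -0.4, -0.7]
width: 8.9
t 5.25 tcp [ 518.5 -210.9  128. ] x [ 0.001 -0.    -1.   ] z yaw -0.235 j [-0.41  0.36  1.73  0.    1.05 -0.17] F [ 1.1 -0.4 -0.7] T [-0.08 -0.11 -0.02] w 8.9
```

```bash
python3 -m inch '[[[0,0,0,0,0],[0,0,0.26,0.1,0],[0,0,0.26,0.1,0],[0,0,0.26,0.1,0],[0,0,0.26,0.1,0],[0,0,0.26,0.1,0],[0,0,0.26,0.1,0],[0,0,0,0,0]]]' 20
python3 - <<'E'
from h import *
st()
E
```

```text
clock: 6.25
tcp_pos: [518.5, -210.9, 129.3]
ee_rot: [-0.128, 0.695, 0.128, 0.695]
ft_force: [2.0, 0.2, -2.0]
width: 8.7
t 6.25 tcp [ 518.5 -210.9  129.3] x [ 0. -0. -1.] z yaw 0.365 j [-0.41  0.36  1.73 -0.    1.05 -0.77] F [ 2.   0.2 -2. ] T [-0.23 -0.36  0.04] w 8.7
```

```bash
python3 -m inch '[[[0,0,0.36,0.14,0],[0,0,0.36,0.14,0],[0,0,0.36,0.14,0],[0,0,0.36,0.14,0],[0,0,0.36,0.14,0],[0,0,0.36,0.14,0],[0,0,0.36,0.14,0],[0,0,0,0,0]]]'
python3 - <<'E'
from h import *
st()
E
python3 -m inch '[[[0,0,0.26,0.1,0],[0,0,0.26,0.1,0],[0,0,0.26,0.1,0],[0,0,0,0,0]]]'
python3 - <<'E'
from h import *
st()
E
```

```text
clock: 7.25
tcp_pos: [518.4, -211.0, 131.8]
ee_rot: [-0.44, 0.554, 0.44, 0.554]
ft_force: [1.4, -1.2, -2.3]
width: 8.7
t 7.25 tcp [ 518.4 -211.   131.8] x [ 0. -0. -1.] z yaw 1.343 j [-0.41  0.36  1.72 -0.    1.06 -1.75] F [ 1.4 -1.2 -2.3] T [-0.19 -0.4   0.09] w 8.7
clock: 7.75
tcp_pos: [518.4, -211.0, 132.7]
ee_rot: [0.518, -0.482, -0.517, -0.482]
ft_force: [2.1, -0.8, -3.8]
width: 8.9
t 7.75 tcp [ 518.4 -211.   132.7] x [ 0. -0. -1.] z yaw 1.642 j [-0.41  0.36  1.72 -0.    1.06 -2.05] F [ 2.1 -0.8 -3.8] T [-0.19 -0.45 -0.  ] w 8.9
```

```bash
cat > f.py <<'E'
from h import *
s=arm.get_state();o=np.array([-.861,.508,0]);st()
d=(np.array(s['tcp_pos'])-[518.4,-211,0])@o
print('out mm %.1f  force along out %.1f'%(d,np.array(s['ft_force'])@o))
E
python3 -m inch '[[[-1.29,0.76,0,0,0],[-1.29,0.76,0,0,0],[0,0,0,0,0]]]'; python3 f.py
python3 -m inch '[[[-0.86,0.51,0,0,0],[-0.86,0.51,0,0,0],[0,0,0,0,0]]]'; python3 f.py
```

```text
clock: 8.12
tcp_pos: [516.5, -209.8, 132.9]
ee_rot: [0.519, -0.481, -0.517, -0.481]
ft_force: [3.9, -2.6, -6.4]
width: 9.1
t 8.12 tcp [ 516.5 -209.8  132.9] x [ 0.002 -0.001 -1.   ] z yaw 1.644 j [-0.41  0.35  1.73 -0.    1.06 -2.05] F [ 3.9 -2.6 -6.4] T [-0.68 -1.24  0.05] w 9.1
out mm 2.2  force along out -4.7
clock: 8.5
tcp_pos: [514.8, -208.9, 132.9]
ee_rot: [0.519, -0.481, -0.517, -0.481]
ft_force: [4.0, -2.4, -6.2]
width: 8.9
t 8.50 tcp [ 514.8 -208.9  132.9] x [ 0.002 -0.001 -1.   ] z yaw 1.645 j [-0.41  0.35  1.73 -0.    1.05 -2.05] F [ 4.  -2.4 -6.2] T [-0.69 -1.17  0.  ] w 8.9
out mm 4.1  force along out -4.7
```

```bash
python3 -m inch '[[[-0.86,0.51,0,0,0],[-0.86,0.51,0,0,0],[0,0,0,0,0]]]'; python3 f.py
python3 -m inch '[[[-0.86,0.51,0,0,0],[0,0,0,0,0]]]'; python3 f.py
```

```text
clock: 8.88
tcp_pos: [513.3, -208.0, 132.9]
ee_rot: [0.519, -0.481, -0.517, -0.481]
ft_force: [4.7, -2.9, -5.4]
width: 9.2
t 8.88 tcp [ 513.3 -208.   132.9] x [ 0.002 -0.002 -1.   ] z yaw 1.645 j [-0.41  0.35  1.74 -0.    1.05 -2.05] F [ 4.7 -2.9 -5.4] T [-0.87 -1.26 -0.  ] w 9.2
out mm 5.9  force along out -5.5
clock: 9.12
tcp_pos: [512.6, -207.7, 133.0]
ee_rot: [0.519, -0.481, -0.517, -0.481]
ft_force: [4.7, -2.8, -7.4]
width: 8.8
t 9.12 tcp [ 512.6 -207.7  133. ] x [ 0.003 -0.002 -1.   ] z yaw 1.645 j [-0.41  0.35  1.74 -0.    1.05 -2.05] F [ 4.7 -2.8 -7.4] T [-0.87 -1.31 -0.  ] w 8.8
out mm 6.7  force along out -5.5
```

```bash
python3 -m inch '[[[-0.86,0.51,0,0,0],[0,0,0,0,0]]]'; python3 f.py
python3 -m inch '[[[-0.86,0.51,0,0,0],[0,0,0,0,0]]]'; python3 f.py
```

```text
clock: 9.38
tcp_pos: [512.0, -207.3, 133.1]
ee_rot: [0.52, -0.481, -0.517, -0.481]
ft_force: [4.9, -3.8, -6.9]
width: 9.4
t 9.38 tcp [ 512.  -207.3  133.1] x [ 0.003 -0.002 -1.   ] z yaw 1.645 j [-0.41  0.35  1.74 -0.    1.05 -2.05] F [ 4.9 -3.8 -6.9] T [-0.92 -1.38 -0.  ] w 9.4
out mm 7.4  force along out -6.1
clock: 9.62
tcp_pos: [511.2, -206.9, 133.1]
ee_rot: [0.52, -0.481, -0.517, -0.481]
ft_force: [4.8, -4.9, -6.9]
width: 9.0
t 9.62 tcp [ 511.2 -206.9  133.1] x [ 0.004 -0.002 -1.   ] z yaw 1.645 j [-0.4   0.35  1.74 -0.    1.05 -2.05] F [ 4.8 -4.9 -6.9] T [-0.96 -1.43 -0.  ] w 9.0
out mm 8.3  force along out -6.6
```

```bash
python3 -m inch '[[[-0.86,0.51,0,0,0],[0,0,0,0,0]]]'; python3 f.py
python3 -m inch '[[[-0.86,0.51,0,0,0],[0,0,0,0,0]]]'; python3 f.py
```

```text
clock: 9.88
tcp_pos: [510.7, -206.5, 133.2]
ee_rot: [0.52, -0.481, -0.516, -0.481]
ft_force: [6.4, -4.0, -7.6]
width: 9.4
t 9.88 tcp [ 510.7 -206.5  133.2] x [ 0.004 -0.003 -1.   ] z yaw 1.645 j [-0.4   0.34  1.75 -0.    1.05 -2.05] F [ 6.4 -4.  -7.6] T [-1.02 -1.52 -0.01] w 9.4
out mm 8.9  force along out -7.5
clock: 10.12
tcp_pos: [510.0, -206.1, 133.2]
ee_rot: [0.52, -0.481, -0.516, -0.481]
ft_force: [6.3, -4.5, -7.4]
width: 9.0
t 10.12 tcp [ 510.  -206.1  133.2] x [ 0.005 -0.003 -1.   ] z yaw 1.645 j [-0.4   0.34  1.75 -0.    1.05 -2.05] F [ 6.3 -4.5 -7.4] T [-1.1  -1.57 -0.  ] w 9.0
out mm 9.7  force along out -7.7
```

Run:
```python
from h import *
a=cv2.imread('pics/s2.png');snap('side','s3');b=cv2.imread('pics/s3.png')
c=[cv2.resize(i[240:335,295:362],(400,570),interpolation=cv2.INTER_CUBIC) for i in (a,b)]
cv2.imwrite('pics/s3c.png',np.hstack(c))
```

```text
(no output)
```

View pics/s3c.png

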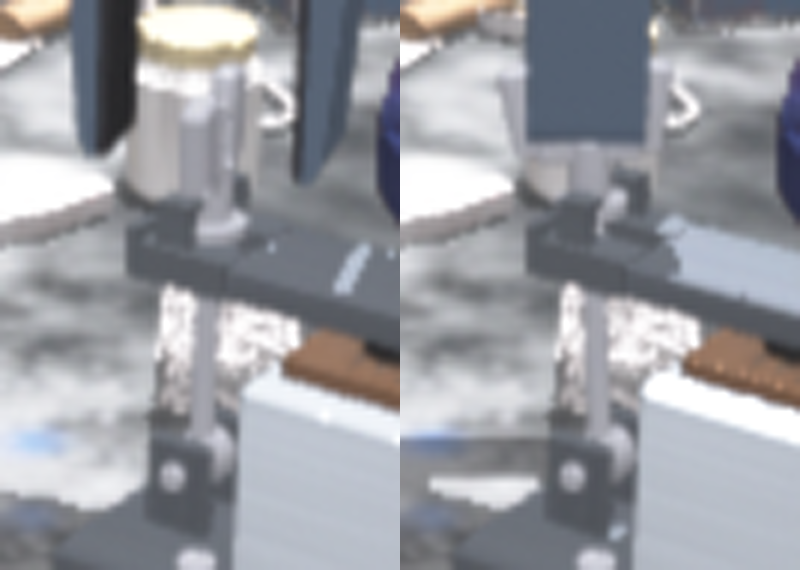

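```bash
python3 -m inch '[[[-0.86,0.51,0,0,0],[0,0,0,0,0]]]'; python3 f.py
python3 -m inch '[[[-0.86,0.51,0,0,0],[0,0,0,0,0]]]'; python3 f.py
```

```text
clock: 10.42
tcp_pos: [509.4, -205.7, 133.2]
ee_rot: [0.52, -0.481, -0.516, -0.482]
ft_force: [7.9, -5.1, -5.7]
width: 9.5
t 10.43 tcp [ 509.4 -205.7  133.2] x [ 0.005 -0.003 -1.   ] z yaw 1.645 j [-0.4   0.34  1.75 -0.    1.04 -2.05] F [ 7.9 -5.1 -5.7] T [-1.18 -1.63  0.03] w 9.5
out mm 10.4  force along out -9.4
clock: 10.68
tcp_pos: [508.3, -205.2, 133.2]
ee_rot: [0.52, -0.481, -0.516, -0.481]
ft_force: [7.0, -5.2, -6.5]
width: 9.5
t 10.68 tcp [ 508.3 -205.2  133.2] x [ 0.005 -0.003 -1.   ] z yaw 1.645 j [-0.4   0.34  1.75 -0.    1.04 -2.05] F [ 7.  -5.2 -6.5] T [-1.13 -1.58  0.03] w 9.5
out mm 11.6  force along out -8.7
```

Run:
```python
from h import *
a=cv2.imread('pics/s3.png');snap('side','s4');b=cv2.imread('pics/s4.png')
c=[cv2.resize(i[250:320,300:350],(400,560),interpolation=cv2.INTER_CUBIC) for i in (a,b)]
cv2.imwrite('pics/s4c.png',np.hstack(c))
snap('top','t4');b=cv2.imread('pics/t4.png');cv2.imwrite('pics/t4c.png',cv2.resize(b[205:265,330:410],(800,600),interpolation=cv2.INTER_CUBIC))
for c in ['side','top']:
  for n in ['wings','lip']: print(c,n,[(np.round(x['position'],1),round(x['confidence'],2)) for x in models.mark_of(c,n)[:1]])
```

```text
side wings [(array([ 510.3, -205.6,  142.1]), 0.74)]
side lip [(array([ 509.2, -204.5,  111.4]), 0.69)]
top wings []
top lip []
```

View pics/s4c.png

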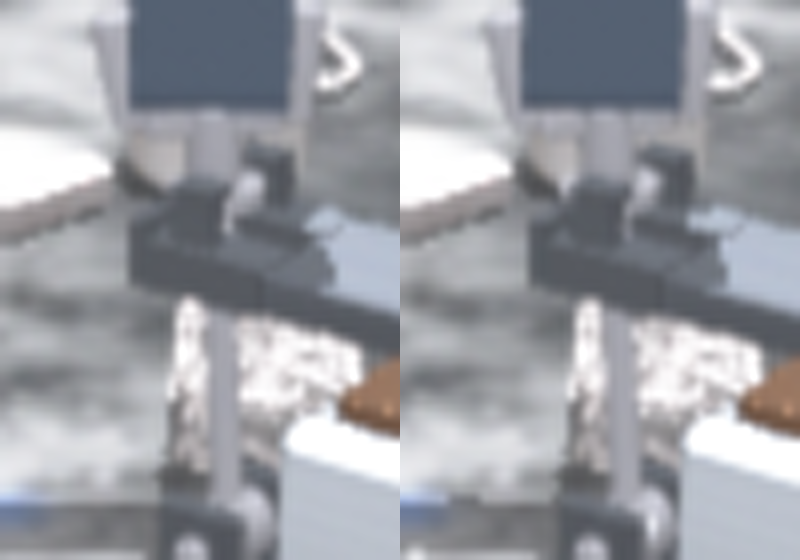

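View pics/t4c.png

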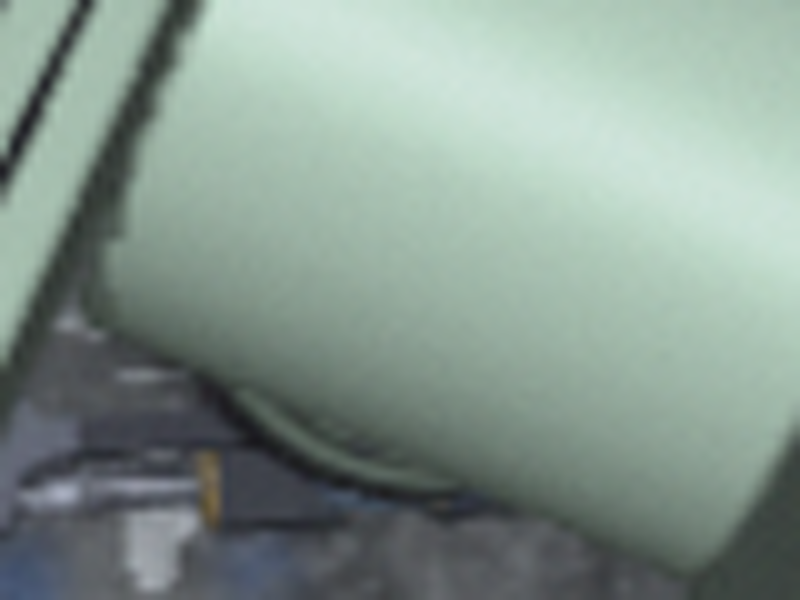

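```bash
python3 -m inch '[[[-0.86,0.51,0,0,0],[0,0,0,0,0]]]'; python3 f.py
python3 -m inch '[[[-0.86,0.51,0,0,0],[0,0,0,0,0]]]'; python3 f.py
```

```text
clock: 11.22
tcp_pos: [507.4, -204.7, 133.2]
ee_rot: [0.52, -0.481, -0.516, -0.481]
ft_force: [7.1, -4.8, -6.9]
width: 9.0
t 11.22 tcp [ 507.4 -204.7  133.2] x [ 0.005 -0.003 -1.   ] z yaw 1.645 j [-0.4   0.34  1.75 -0.    1.04 -2.05] F [ 7.1 -4.8 -6.9] T [-1.14 -1.52  0.01] w 9.0
out mm 12.6  force along out -8.6
clock: 11.48
tcp_pos: [506.7, -204.2, 133.2]
ee_rot: [0.52, -0.481, -0.516, -0.481]
ft_force: [6.3, -4.4, -8.3]
width: 9.2
t 11.47 tcp [ 506.7 -204.2  133.2] x [ 0.005 -0.003 -1.   ] z yaw 1.645 j [-0.4   0.34  1.76 -0.    1.04 -2.05] F [ 6.3 -4.4 -8.3] T [-1.15 -1.62  0.01] w 9.2
out mm 13.5  force along out -7.7
```

Run:
```python
from h import *
snap('side','s5')
for n in ['wings','wings','nut_turn']: print(n,[(np.round(x['position'],1),round(x['confidence'],2)) for x in models.mark_of('side',n)[:1]])
c=[cv2.resize(cv2.imread(f'pics/{k}.png')[255:315,312:342],(260,520),interpolation=cv2.INTER_CUBIC) for k in ('s2','s4','s5')]
cv2.imwrite('pics/s5c.png',np.hstack(c))
# shaft row profile
for k in ('s2','s3','s4','s5'):
    g=cv2.imread(f'pics/{k}.png').astype(int)
    print(k); 
    for v in (292,296,300): print(v,g[v,318:340].sum(1)//3)
o=np.array([-.861,.508])
for th in (0,.07,.1,.12):
    print(th,proj('side',[np.r_[np.array([518.4,-211])+o*L*np.sin(th),30+L*np.cos(th)] for L in (0,60,80,113)]).round(1).tolist())
```

```text
wings [(array([ 510. , -201.9,  141.8]), 0.81)]
wings [(array([ 510. , -201.9,  141.8]), 0.81)]
nut_turn [(array([ 505.9, -200.3,  141.3]), 0.78)]
s2
292 [128 126 128 149 234 230 226 223 250 206 167 166 164 166 201 190 230 237
 246 241 229 219]
296 [176 174 176 204 226 233 241 249 246 205 168 166 164 176 238 247 241 225
 240 249 251 251]
300 [188 191 185 151 132 185 209 204 209 173 166 166 165 182 204 236 230 229
 214 205 196 188]
s3
292 [127 125 125 146 232 228 221 166 159 167 170 183 219 220 207 188 228 237
 246 241 238 222]
296 [173 171 174 201 223 224 236 227 173 167 167 163 190 207 239 247 240 223
 238 248 250 250]
300 [187 189 182 150 130 183 206 190 161 166 167 166 196 203 205 235 229 227
 211 202 193 185]
s4
292 [126 124 126 147 232 228 221 166 164 170 171 198 220 220 206 187 228 237
 246 240 238 227]
296 [174 172 174 201 224 232 236 209 170 169 169 179 192 208 239 247 244 222
 223 247 250 250]
300 [186 189 183 150 130 182 202 161 159 168 169 169 211 206 204 235 228 227
 211 202 194 185]
s5
292 [126 124 126 147 232 227 217 167 167 171 174 230 225 220 206 188 228 236
 245 240 239 226]
296 [174 172 174 201 224 232 234 185 168 170 170 186 193 207 239 246 239 220
 224 247 250 250]
300 [186 189 182 149 131 182 202 164 162 170 169 173 212 206 205 235 228 227
 211 202 194 185]
0 [[327.9, 315.7], [329.0, 285.2], [329.4, 274.7], [330.1, 257.1]]
0.07 [[327.9, 315.7], [327.0, 284.7], [326.7, 274.1], [326.2, 256.3]]
0.1 [[327.9, 315.7], [326.2, 284.6], [325.6, 273.9], [324.6, 256.1]]
0.12 [[327.9, 315.7], [325.6, 284.5], [324.8, 273.8], [323.5, 255.9]]
```

View pics/s5c.png

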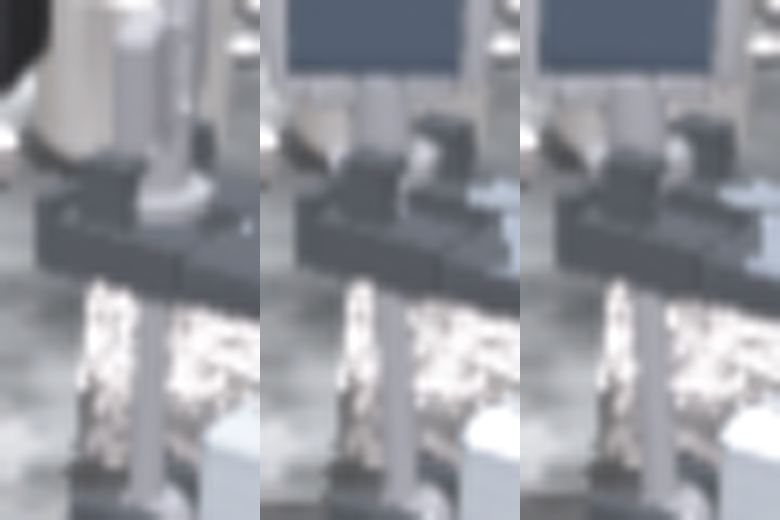

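```bash
python3 -m inch '[[[-0.86,0.51,0,0,0],[-0.86,0.51,-0.2,0,0],[0,0,0,0,0]]]'; python3 f.py
python3 -m inch '[[[-0.86,0.51,-0.2,0,0],[-0.86,0.51,-0.2,0,0],[0,0,0,0,0]]]'; python3 f.py
```

```text
clock: 12.05
tcp_pos: [504.9, -203.3, 133.0]
ee_rot: [0.52, -0.481, -0.516, -0.481]
ft_force: [6.0, -4.8, -7.4]
width: 9.4
t 12.05 tcp [ 504.9 -203.3  133. ] x [ 0.005 -0.003 -1.   ] z yaw 1.645 j [-0.4   0.33  1.76 -0.    1.04 -2.05] F [ 6.  -4.8 -7.4] T [-1.23 -1.58 -0.01] w 9.4
out mm 15.6  force along out -7.6
clock: 12.42
tcp_pos: [503.4, -202.3, 132.8]
ee_rot: [0.521, -0.481, -0.516, -0.481]
ft_force: [6.7, -5.5, -6.7]
width: 9.9
t 12.43 tcp [ 503.4 -202.3  132.8] x [ 0.006 -0.004 -1.   ] z yaw 1.645 j [-0.4   0.33  1.77 -0.    1.04 -2.05] F [ 6.7 -5.5 -6.7] T [-1.29 -1.63  0.02] w 9.9
out mm 17.3  force along out -8.5
```

```bash
python3 -m inch '[[[-1.29,0.76,-0.3,0,0],[-1.29,0.76,-0.3,0,0],[-1.29,0.76,-0.3,0,0],[0,0,0,0,0]]]'; python3 f.py
python3 - <<'E'
from h import *
snap('side','s6')
c=[cv2.resize(cv2.imread(f'pics/{k}.png')[250:325,305:345],(320,600),interpolation=cv2.INTER_CUBIC) for k in ('s5','s6')]
cv2.imwrite('pics/s6c.png',np.hstack(c))
E
```

```text
clock: 12.92
tcp_pos: [499.7, -200.2, 132.3]
ee_rot: [0.521, -0.481, -0.516, -0.481]
ft_force: [6.2, -4.9, -4.1]
width: 10.2
t 12.93 tcp [ 499.7 -200.2  132.3] x [ 0.006 -0.004 -1.   ] z yaw 1.645 j [-0.4   0.33  1.78 -0.    1.03 -2.05] F [ 6.2 -4.9 -4.1] T [-1.24 -1.46 -0.03] w 10.2
out mm 21.6  force along out -7.8
```

View pics/s6c.png

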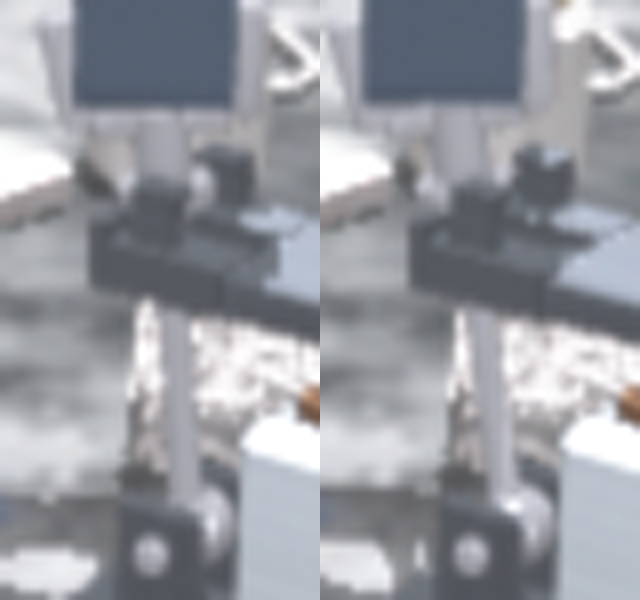

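```bash
python3 -m inch '[[[0,0,0,0,0.3],[0,0,0,0,0.4],[0,0,0,0,0.5],[0,0,0,0,0.5],[0,0,10,0,0.5],[0,0,20,0,0.5],[0,0,30,0,0.5],[0,0,0,0,0.5]]]'
python3 -m inch '[[[10,-5.9,0,-0.12,0],[10,-5.9,0,-0.12,0],[10,-5.9,0,-0.12,0],[9.4,-5.3,0,-0.12,0],[0,0,0,-0.125,0],[0,0,0,0,0]]]'; python3 f.py
python3 - <<'E'
from h import *
snap('side','s7')
cv2.imwrite('pics/s7c.png',cv2.resize(cv2.imread('pics/s7.png')[220:340,260:420],(800,600),interpolation=cv2.INTER_CUBIC))
snap('top','t7')
E
```

```text
clock: 13.98
tcp_pos: [498.8, -199.0, 194.1]
ee_rot: [0.52, -0.48, -0.516, -0.482]
ft_force: [-0.2, 1.1, -0.4]
width: 45.8
clock: 14.72
tcp_pos: [536.2, -221.2, 190.4]
ee_rot: [-0.351, 0.614, 0.352, 0.613]
ft_force: [-0.1, -0.6, -0.2]
width: 0.5
t 14.72 tcp [ 536.2 -221.2  190.4] x [-0.002  0.001 -1.   ] z yaw 1.042 j [-0.41  0.34  1.59  0.    1.21 -1.45] F [-0.1 -0.6 -0.2] T [0.   0.05 0.01] w 0.5
out mm -20.5  force along out -0.2
```

View pics/s7c.png

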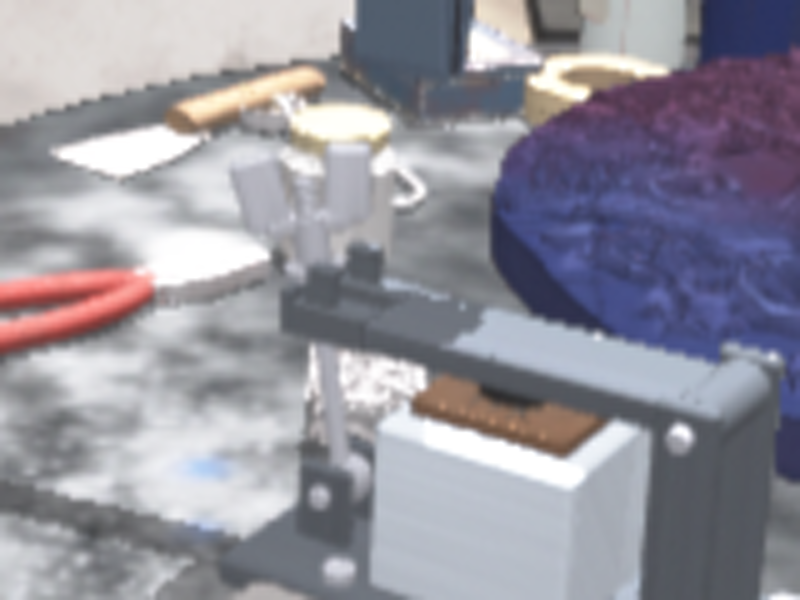

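```bash
python3 -m inch '[[[5.2,-3,0,0,0],[0,0,-20,0,0],[0,0,-20,0,0],[0,0,-12,0,0],[0,0,-7,0,0],[0,0,-2,0,0],[0,0,0,0,0]]]'; python3 f.py
python3 -m inch '[[[-3.4,2,0,0,0],[-3.4,2,0,0,0],[-3.4,2,0,0,0],[-3.4,2,0,0,0],[-3.4,2,0,0,0],[0,0,0,0,0]]]'; python3 f.py
```

```text
clock: 15.7
tcp_pos: [542.2, -224.5, 130.8]
ee_rot: [-0.352, 0.613, 0.351, 0.614]
ft_force: [-0.6, -0.1, -0.6]
width: 0.7
t 15.70 tcp [ 542.2 -224.5  130.8] x [ 0.001 -0.    -1.   ] z yaw 1.041 j [-0.41  0.4   1.66  0.    1.08 -1.45] F [-0.6 -0.1 -0.6] T [-0.02 -0.    0.01] w 0.7
out mm -27.3  force along out 0.5
clock: 16.45
tcp_pos: [523.8, -213.9, 130.2]
ee_rot: [-0.351, 0.614, 0.352, 0.613]
ft_force: [0.2, -1.1, 0.9]
width: 0.4
t 16.45 tcp [ 523.8 -213.9  130.2] x [-0.002  0.001 -1.   ] z yaw 1.040 j [-0.41  0.37  1.71  0.    1.06 -1.45] F [ 0.2 -1.1  0.9] T [-0.22 -0.08  0.06] w 0.4
out mm -6.1  force along out -0.7
```

```bash
python3 -m inch '[[[-3.4,2,0,0,0],[-3.4,2,0,0,0],[-3.4,2,0,0,0],[-3.4,2,0,0,0],[-3.4,2,0,0,0],[-3.4,2,0,0,0],[-3.4,2,0,0,0],[0,0,0,0,0]]]'; python3 f.py
python3 -m inch '[[[-3.4,2,0,0,0],[-3.4,2,0,0,0],[-3.4,2,0,0,0],[-3.4,2,0,0,0],[0,0,0,0,0]]]'; python3 f.py
python3 - <<'E'
from h import *
snap('side','s8')
cv2.imwrite('pics/s8c.png',cv2.resize(cv2.imread('pics/s8.png')[220:340,260:420],(800,600),interpolation=cv2.INTER_CUBIC))
E
```

```text
clock: 17.45
tcp_pos: [500.4, -199.8, 130.3]
ee_rot: [-0.351, 0.614, 0.352, 0.613]
ft_force: [-0.0, -0.3, 0.6]
width: 0.5
t 17.45 tcp [ 500.4 -199.8  130.3] x [-0.001  0.001 -1.   ] z yaw 1.040 j [-0.4   0.33  1.77  0.    1.04 -1.44] F [-0.  -0.3  0.6] T [0.01 0.02 0.01] w 0.5
out mm 21.1  force along out -0.2
clock: 18.08
tcp_pos: [486.8, -191.9, 130.3]
ee_rot: [-0.351, 0.614, 0.352, 0.613]
ft_force: [-0.4, -0.1, 0.4]
width: 0.5
t 18.07 tcp [ 486.8 -191.9  130.3] x [-0.001  0.001 -1.   ] z yaw 1.040 j [-0.4   0.31  1.81  0.    1.03 -1.44] F [-0.4 -0.1  0.4] T [-0.07 -0.02  0.07] w 0.5
out mm 36.9  force along out 0.3
```

View pics/s8c.png

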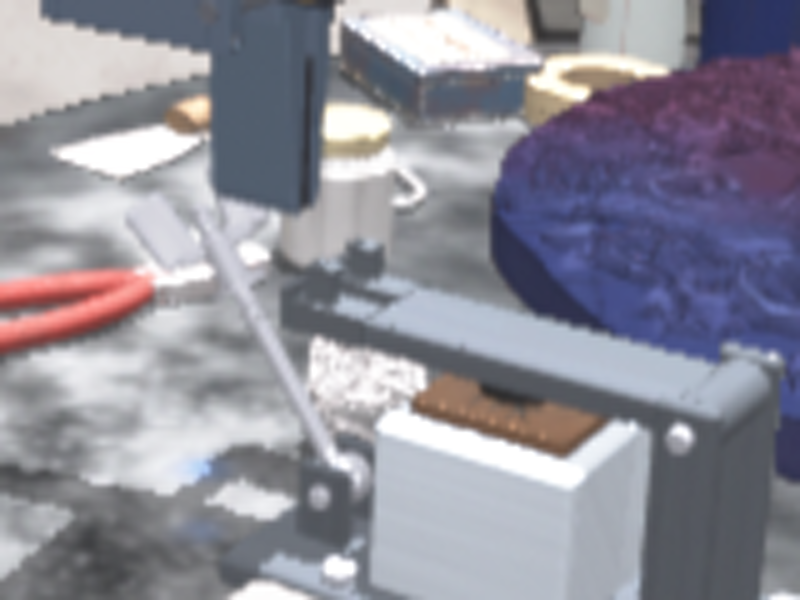

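```bash
python3 -m inch '[[[-3.4,2,0,0,0],[-3.4,2,0,0,0],[-3.4,2,-4,0,0],[-3.4,2,-4,0,0],[-3.4,2,-4,0,0],[-3.4,2,-4,0,0],[-3.4,2,-4,0,0],[0,0,0,0,0]]]'; python3 f.py
python3 -m inch '[[[-3.4,2,-1,0,0],[-3.4,2,-1,0,0],[-3.4,2,-1,0,0],[-3.4,2,-1,0,0],[0,0,0,0,0]]]'; python3 f.py
python3 - <<'E'
from h import *
snap('side','s9')
cv2.imwrite('pics/s9c.png',cv2.resize(cv2.imread('pics/s9.png')[220:340,260:420],(800,600),interpolation=cv2.INTER_CUBIC))
E
```

```text
clock: 19.12
tcp_pos: [463.2, -177.9, 109.8]
ee_rot: [-0.351, 0.614, 0.352, 0.614]
ft_force: [-0.8, 0.5, 0.9]
width: 0.6
t 19.12 tcp [ 463.2 -177.9  109.8] x [-0.001  0.001 -1.   ] z yaw 1.040 j [-0.39  0.29  1.89  0.    0.96 -1.43] F [-0.8  0.5  0.9] T [-0.02 -0.03 -0.01] w 0.6
out mm 64.4  force along out 1.0
clock: 19.75
tcp_pos: [449.4, -170.0, 106.2]
ee_rot: [-0.351, 0.614, 0.352, 0.613]
ft_force: [-0.3, 0.0, -0.2]
width: 0.6
t 19.75 tcp [ 449.4 -170.   106.2] x [-0.001  0.001 -1.   ] z yaw 1.040 j [-0.39  0.27  1.93  0.    0.94 -1.43] F [-0.3  0.  -0.2] T [ 0.03 -0.05 -0.01] w 0.6
out mm 80.2  force along out 0.3
```

View pics/s9c.png

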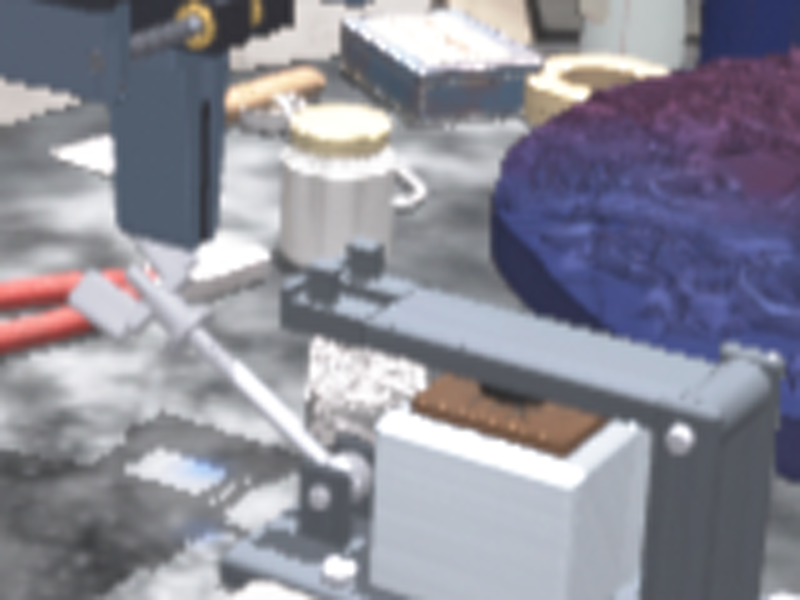

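Run:
```python
from h import *
o=np.array([-.861,.508])
for th in (.6,.7,.8,.9,1.0):
    p=proj('side',[np.r_[np.array([518.4,-211])+o*L*np.sin(th),30+L*np.cos(th)] for L in (0,60,100)])
    print(th,((p-[260,220])*5).round().tolist())
for n in ['wings','nut_turn']: print(n,[(np.round(x['position'],1),round(x['confidence'],2)) for x in models.mark_of('side',n)[:1]])
```

```text
0.6 [[339.0, 478.0], [265.0, 331.0], [216.0, 232.0]]
0.7 [[339.0, 478.0], [254.0, 337.0], [198.0, 243.0]]
0.8 [[339.0, 478.0], [244.0, 344.0], [181.0, 256.0]]
0.9 [[339.0, 478.0], [235.0, 353.0], [166.0, 271.0]]
1.0 [[339.0, 478.0], [227.0, 363.0], [154.0, 288.0]]
wings [(array([ 435.5, -156.4,   89.6]), 0.65)]
nut_turn [(array([ 433.4, -158.5,   88. ]), 0.54)]
```

```bash
python3 -m inch '[[[2,-1.2,10,0,0],[2,-1.2,20,0,0],[0,0,30,0,0],[0,0,40,0,0],[0,0,0,0,0],[0,0,0,0,0],[0,0,0,0,0],[0,0,0,0,0]]]'; python3 f.py
python3 - <<'E'
from h import *
snap('side','s10')
cv2.imwrite('pics/s10c.png',cv2.resize(cv2.imread('pics/s10.png')[220:340,240:400],(800,600),interpolation=cv2.INTER_CUBIC))
for n in ['wings','nut_turn']: print(n,[(np.round(x['position'],1),round(x['confidence'],2)) for x in models.mark_of('side',n)[:1]])
snap('top','t10')
for n in ['steel_wool','pumice_block','pliers','jar_white']:
    r=models.mark_of('top',n); print(n,[(np.round(x['position']),round(x['confidence'],2)) for x in r[:1]])
E
```

```text
clock: 20.9
tcp_pos: [453.6, -172.6, 205.4]
ee_rot: [-0.351, 0.614, 0.352, 0.613]
ft_force: [0.0, 0.6, -0.5]
width: 0.3
t 20.90 tcp [ 453.6 -172.6  205.4] x [-0.002  0.001 -1.   ] z yaw 1.040 j [-0.39  0.19  1.77  0.    1.19 -1.43] F [ 0.   0.6 -0.5] T [ 0.   -0.01 -0.01] w 0.3
out mm 75.3  force along out 0.3
wings [(array([ 437.3, -157.8,   84.8]), 0.63)]
nut_turn [(array([ 438.3, -159.5,   86.6]), 0.92)]
steel_wool [(array([528., -97.,   2.]), 0.48)]
pumice_block [(array([ 512., -319.,    0.]), 0.56)]
pliers [(array([400.,  14.,  -3.]), 0.91)]
jar_white [(array([507.,  96.,   2.]), 0.58)]
```

View pics/s10c.png

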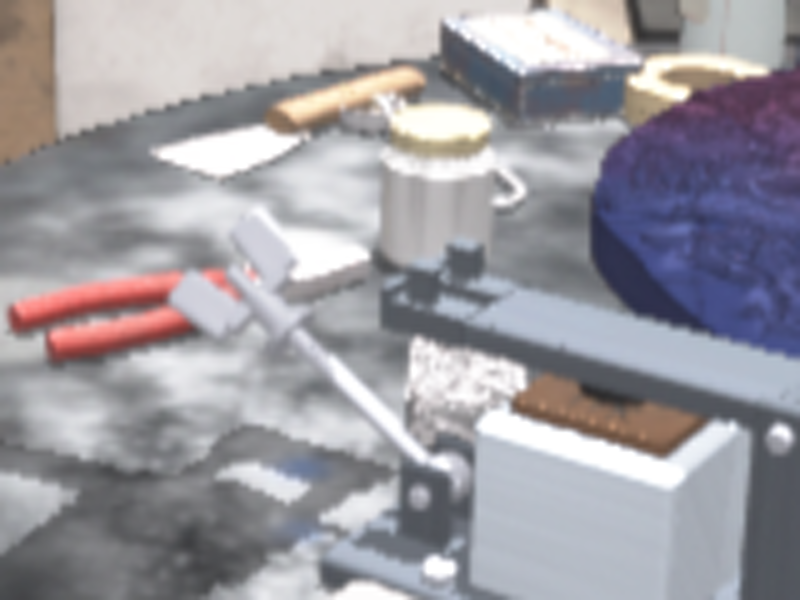

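The bolt runs from the pivot at crop pixel (440,465) to its tip at about (235,270). It leans out about 1 rad, clear of the strap, with the gripper away from it, and the surrounding things are unmoved.

```bash
python3 -c "
from cell import job; print(job.finish_job())"
```

```text
the job is handed in; nothing more can be done
None
```

The clamp is unfastened. The swing bolt is out of its slot and leans about 1.0 rad (57°) outward, against the 0.69 rad needed. I handed the job in at about 21 s of the 72 s; no verdict came back.

- **Loosening:** I gripped the wings and turned the nut 1.88 rad counterclockwise, lifting the gripper along with it. A light pull then swung the bolt past the caught range of 0.06–0.08 rad, and the side camera showed the flange outside the lip.
- **Swinging out:** I pulled the bolt to about 0.19 rad with the nut gripped, let go, and pushed it the rest of the way with the closed fingers. Force readings during the push stayed at about 1 N.
- **Last checks:** After I backed the gripper off, the bolt stayed put and clear of the strap. The two models put the wings about 55–57 mm above the pivot and 92–97 mm outward of it, about 1.03 rad. The four loose things were re-measured within about 4 mm of their first positions, which is the detection error.
- **Less clean:** The test pull was ambiguous at first. The force along the pull rose to about 9.4 N, a little over the advised 6–8 N, then levelled off as the bolt kept moving. That is probably bolt friction plus the vertical fingers resisting the tilt, but it could include brief light contact with the lip. I could not read the contact force on the clamp directly; from the wrist force I estimate it stayed under about 15 N, against the 25 N limit.

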